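Check the lid stay of a laboratory cold box

ROBOT

A 7-joint arm with a two-finger parallel gripper is mounted at the origin on the work surface. World frame = base frame: x ahead of the robot, y to its left, z up, the work surface at z = 0. Lengths are in mm, angles in rad, forces in N, time in s.
With the tool pointing down it reaches from about 400 to 875 mm from the base axis. Payload 4.4 kg.
Tool frame: the origin (TCP) lies at the very end of the fingers, on their centre line; the grasp point (between the pads) lies 19 mm behind it; z points along the fingers, y is the line along which they close (so a half turn about z gives the same grasp; the last joint's range is limited). The gripper opens to 85 mm and grips with 20 to 120 N. Pads are 22 mm wide; open, the fingers measure 114 mm over their backs; the gripper's body (76 mm by 85 mm) begins 54 mm behind the grasp point. The pads swing forward as they close: fully open they stand 13 mm farther back than shut.
Start: joints at [1.096, 0.628, 0.038, 1.517, -0.027, 0.996, -0.02], TCP at [258.409, -596.442, 231.313] pointing down, gripper open.
Joint ranges: [-3.06, 3.06], [-0.37, 2.12], [-1.25, 1.32], [0.18, 2.47], [-1.1, 4.24], [0.23, 1.98], [-2.94, 2.94]. Speed limits (rad/s): [2.57, 2.57, 3.14, 3.14, 3.14, 3.14, 3.14].

INTERFACE

Orientations are given as [roll, pitch, yaw] about the fixed x, y, z axes, in that order (R = Rz(yaw) Ry(pitch) Rx(roll)).
In Python, from cell import monitor, viewer, workorder gives the robot as it stands.
- The arm moves only by the tool arm_command, never from a script. Its argument "series" is one flat list of numbers, 5 for each row, row after row: the opening in per cent of the stroke, from 0 (shut) to 100 (fully open), then the shift along the tool's x, y, z in cm, then the turn about the tool's z in degrees. In form: [claw, x, y, z, roll, claw, x, y, z, roll, ...]. A call has exactly 5 rows; each row is the pose to reach, as a shift and turn from the pose commanded when the call began, along the tool's axes at that moment; what a row does not reach only later rows make up. A row lasts 1/12 s, in which the tool goes at most 41.7 mm and 7.16 degrees, less where a joint would pass 70% of its speed; a pose out of reach is approached as far as the arm can. A call with a gripper value outside its range is refused whole. The fingers move at their own pace and stop on an object; the grip force is fixed at half the most. Time passes only in rows, so rows that repeat a pose let the fingers close, or fill a call up. It gives the time, the measured TCP pose, the force, the opening and the grip force at its end, in the units of the state.
- monitor.read_state(): the state, without advancing time (a new reading comes with each control period).
- viewer.get_image(name): name is "scene" or "top" or "wrist"; returns (picture, depth): 400x640x3 uint8, red, green, blue; 400x640 float32, mm along the optical axis (not along the pixel's ray), 0 where there is no reading.
- viewer.camera_model(name): a dict with "mtx" (3x3 intrinsics, pixels), "R" (3x3) and "t" (3): a world point X has camera coordinates R X + t. Camera axes: x right, y down, z forward; pixel columns grow to the right and rows downward; lengths in mm; the calibration is good to about 2 mm. A picture is of the moment at which its call begins: read the wrist's pose just before it. camera_model takes no time and is no camera call; for the wrist camera it gives the pose at the moment of the call.
- workorder.finish_job(): hands the job in; it is judged then, once.
The state is a dict: "clock": time; "qpos": joint angles; "qd": joint speeds; "tau": joint torques, N m; "eef_pos": TCP position; "tool_rot": TCP orientation; "force": force on the tool from outside, world axes, zero at the start; "torque": the same for the moment, N m; "width": finger opening in mm; "gripper_force": force on a finger pad.
Only numpy, scipy, OpenCV 4.12 (cv2) and the standard library are available. Lean on these libraries where they do the work, as an engineer would, in place of code of your own. Each camera call takes 0.05 s, during which the arm holds its last target. There are 200 camera calls.

TASK

Check the folding lid stay of the blue-lidded cold box: raise the lid by its handle bar until the stay's knee snaps through and locks, and let go so that the lid stands open on its own. Then push the stay's red knee grip back through its locked point towards the handle side so that the stay folds, and leave the lid fully shut. Do not touch the grey-lidded box.

Things in the scene. Friction and masses are not known exactly. Their poses are not given: they have to be found in the camera images.
- cold_box: White box, fixed, 160x160x90, blue lid 12 thick. Origin: centre of underside, z up, +x to the hinge, which lies along y at x=80, z=90. Steel handle bar on the -x side: 12 thick, 100 long along y, 205 from the hinge along the lid, 6 above the lid's underside; shut it is at x=-125, z=96. Gap of 39 to the lid edge: pinch it across x from above; it can turn in the fingers. Lengths in mm
- cold_lid (a joint): Blue lid's angle, rad: 0 shut, grows as raised. Lid 0.35 kg, damped: let go below the lock it sinks shut by itself in 1 to 2 s. The stay is at full stretch at 1.15 rad, the most the lid can do; raised to 1.14-1.15, a light spring snaps the knee through; let go, the lid settles back to about 1.11 and stands locked
- stay_grip (a point): Middle of the stay's red knee grip: bar 18 thick, 55 long along y, 58 mm outside the lid's +y side. In the box frame (mm) y=138; x=-13, z=44 lid shut; x=33, z=143 stay straight; x=42, z=142 locked. To unlock push it from its +x side towards -x by 35-45 mm, a few N: the lid first lifts slightly (9 mm at the bar), then the knee folds on down and forwards and the lid sinks shut by itself
- grey_box: Bystander, not to be touched: a like white fixed box with a grey lid and handle bar, no stay, 160x160x102 mm with the lid; its bar stands 45 mm out on its -x side. Origin: centre of underside, z up

How it is judged:
By the outcome, as a careful person would: the job done as asked, in the order asked, and still so for the second after the job is handed in, with the robot touching nothing.
It also fails if it takes over 56 s, if anything falls off the work surface, if the arm or the gripper's body presses on something with over 40 N, if the wrist force passes 120 N, or if a joint passes its speed limit or range.

## Working session

There is one attempt and no reset: what is moved stays moved. The work goes in short steps, Python scripts to look and compute and a tool call to move; the robot and the scene stay as the last step left them, time stands still between calls to the robot, and variables do not carry over. Pictures are saved under pics/ and viewed, at most 10 in all, crops included, and the job is handed in when it is done.

Besides the shell and the picture viewer there is one more tool, called after "Call:" in YAML: its name, and indented under it one key for each argument. arm_command: Moves the arm, as the interface text tells. Its arguments: {"type":"object","properties":{"series":{"type":"array","items":{"type":"number"}}},"required":["series"]}

```bash
ls; mkdir -p pics; cat > h.py <<'E'
import sys; sys.path.insert(0,'.')
import numpy as np, cv2
from cell import monitor, viewer, workorder
def grab(n):
    m=viewer.camera_model(n); im,d=viewer.get_image(n); return m,im,d
def save(n,im): cv2.imwrite(f'pics/{n}.png',cv2.cvtColor(im,cv2.COLOR_RGB2BGR))
def pts(m,d,mask):
    v,u=np.nonzero(mask&(d>0)); z=d[v,u]
    K=np.array(m['mtx']); c=np.stack([(u-K[0,2])/K[0,0]*z,(v-K[1,2])/K[1,1]*z,z],1)
    return (c-np.array(m['t']))@np.array(m['R'])
E
python3 - <<'E'
from h import *
s=monitor.read_state(); print({k:np.round(v,3).tolist() for k,v in s.items()})
for n in('scene','top'):
    m,im,d=grab(n); save(n,im); print(n,np.round(m['mtx'],1).tolist(),np.round(-np.array(m['R']).T@m['t']).tolist())
E
```

```text
pics
{'clock': 0.0, 'qpos': [1.096, 0.629, 0.038, 1.518, -0.027, 0.996, -0.02], 'qd': [0.001, -0.0, -0.001, -0.001, -0.004, -0.0, 0.001], 'tau': [-0.001, -56.34, 1.226, -19.345, 0.011, 0.011, -0.0], 'eef_pos': [258.17, -595.837, 230.383], 'tool_rot': [-3.14, -0.0, 0.409], 'force': [-0.564, 0.295, 0.14], 'torque': [-0.002, 0.003, -0.023], 'gripper_force': 0.0, 'width': 84.985}
scene [[498.6, 0.0, 318.1], [0.0, 498.6, 188.8], [0.0, 0.0, 1.0]] [1043.0, -266.0, 690.0]
top [[456.4, 0.0, 320.1], [0.0, 456.4, 203.1], [0.0, 0.0, 1.0]] [430.0, 40.0, 873.0]
```

View pics/top.png

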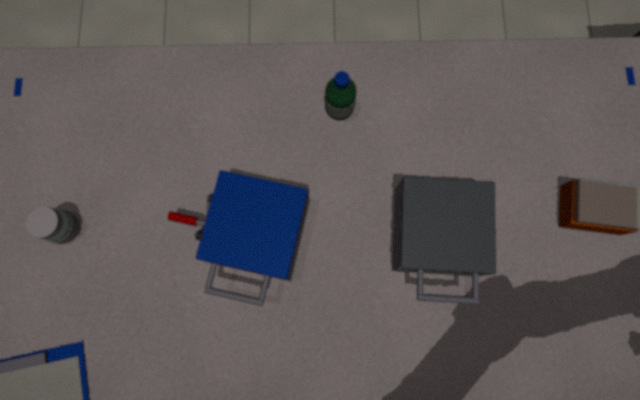

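View pics/scene.png

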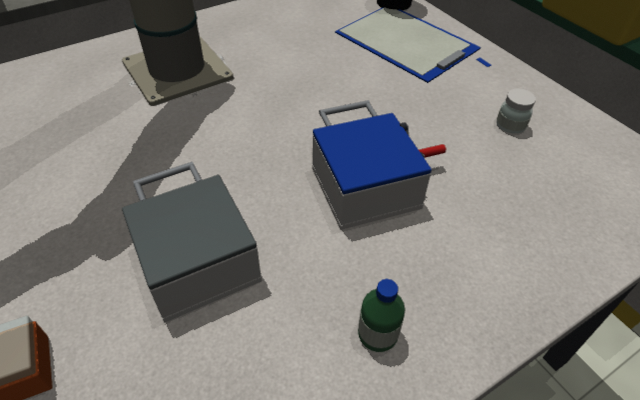

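The top view shows the blue lid around (252,225), its handle bar from (207,291) to (264,301), the red grip at (182,217), and the grey lid at (448,225). The scene view shows the blue lid around (370,150), the bar at about (345,107) and the red grip at (433,152).

```bash
cat > meas.py <<'E'
from h import *
def masks(im):
    h=cv2.cvtColor(im,cv2.COLOR_RGB2HSV); H,S,V=cv2.split(h)
    return (H>105)&(H<130)&(S>150)&(V>60), ((H<6)|(H>174))&(S>180)&(V>80)
def big(m):
    n,l,st,c=cv2.connectedComponentsWithStats(m.astype(np.uint8)); i=1+np.argmax(st[1:,4]); return l==i
if __name__=='__main__':
  for n in('top','scene'):
    m,im,d=grab(n); b,r=masks(im); 
    if n=='top': r[:, 500:]=False
    else: r[250:]=False
    b=big(b); r=big(r)
    P=pts(m,d,b); print(n,'lid n',len(P),'med z',np.median(P[:,2]))
    top=P[abs(P[:,2]-102)<8]; (c,sz,a)=cv2.minAreaRect(top[:,:2].astype(np.float32)); print('rect',np.round(c,1),np.round(sz,1),a)
    R=pts(m,d,r); print('red mean',R.mean(0).round(1),'max',R.max(0).round(1),'min',R.min(0).round(1))
    (c,sz,a)=cv2.minAreaRect(R[:,:2].astype(np.float32)); print(' redrect',np.round(c,1),np.round(sz,1),a)
    sub=np.zeros(b.shape,bool)
    if n=='top': sub[255:310,200:275]=True
    else: sub[95:130,312:385]=True
    H=pts(m,d,sub&~b); H=H[(H[:,2]>85)&(H[:,2]<112)]
    (c,sz,a)=cv2.minAreaRect(H[:,:2].astype(np.float32)); print('handle',len(H),np.round(c,1),np.round(sz,1),a,'z',np.median(H[:,2]),'minx',H[H[:,0].argmin()].round(1),'ymax',H[H[:,1].argmax()].round(1),'ymin',H[H[:,1].argmin()].round(1))
    if n=='top':
      g=np.zeros(b.shape,bool); g[150:310,380:505]=True
      G=pts(m,d,g); G=G[(G[:,2]>85)&(G[:,2]<125)]; print('grey ranges',G.min(0).round(),G.max(0).round())
E
python3 meas.py
```

```text
top lid n 8387 med z 102.77354269342136
rect [550.3 158.5] [159.3 158.4] 76.52908325195312
red mean [569.  294.5  52.2] max [579.1 318.6  56.1] min [557.9 270.   46.3]
 redrect [569.1 294.7] [50.1 12.8] 75.75142669677734
handle 818 [450.1 190.2] [127.  53.] 76.33769226074219 z 101.46138947807509 minx [411.5 140.7  99.5] ymax [488.9 246.1  99.6] ymin [460.2 122.4 101.9]
grey ranges [ 409. -263.   85.] [627. -91. 108.]
scene lid n 5655 med z 101.84120002742833
rect [552.7 158.2] [159.7 161. ] 76.3795166015625
red mean [576.2 294.9  50.7] max [600.  318.8  90. ] min [564.2 239.3  43.3]
 redrect [578.1 276.5] [28.4 81.6] 11.264322280883789
handle 503 [450.9 174.9] [139.4  55.2] 75.82876586914062 z 100.01352365502294 minx [414.1 141.7  95.9] ymax [442.9 237.6 100. ] ymin [457.4 101.4 100.7]
```

```bash
cat > go.py <<'E'
from h import *
from scipy.spatial.transform import Rotation as Ro
# box frame: centre c (lid, two views), yaw
C=np.array([551.5,158.3,0]); PSI=np.radians(-13.4)
def box(x,y,z): c,s=np.cos(PSI),np.sin(PSI); return C+[c*x-s*y,s*x+c*y,z]
def go(p,yaw=None):
    s=monitor.read_state(); R=Ro.from_euler('xyz',s['tool_rot']).as_matrix()
    d=R.T@(np.array(p)-s['eef_pos'])/10
    t=0 if yaw is None else (np.degrees(s['tool_rot'][2])-yaw+180)%360-180
    print('shift cm',d.round(2),'turn',round(t,1))
E
python3 - <<'E'
from go import *
im=cv2.cvtColor(cv2.imread('pics/top.png'),cv2.COLOR_BGR2RGB); m=viewer.camera_model('top')
def ray(u,v,z):
    K=np.array(m['mtx']);R=np.array(m['R']);o=-R.T@m['t']; r=R.T@np.linalg.solve(K,[u,v,1]); return o+r*(z-o[2])/r[2]
print('bar ends',ray(207,291,96).round(),ray(264,301,96).round(),'pred',box(-125,50,96).round(),box(-125,-50,96).round(),'red pred',box(-13,138,44).round(1))
go([450,-250,260]); go([450,-250,260],76.6)
E
```

```text
bar ends [437. 233.  96.] [419. 138.  96.] pred [441. 236.  96.] [418. 139.  96.] red pred [570.8 295.6  44. ]
shift cm [ 31.35 -24.14  -2.9 ] turn 0
shift cm [ 31.35 -24.14  -2.9 ] turn -53.2
```

Call:
arm_command:
  series: [100,8,-6,-1,0,100,16,-12,-2,0,100,24,-18,-3,0,100,28,-21,-3,0,100,31,-24,-3,0]

```text
clock: 0.62
eef_pos: [361.0, -414.0, 249.8]
tool_rot: [3.141, -0.0, 0.408]
force: [0.9, -0.2, 0.2]
width: 85.4
gripper_force: 0.0
```

```bash
python3 - <<'E'
from go import *
s=monitor.read_state();print(s['clock'],s['eef_pos'],s['tool_rot'],s['qpos'])
go([450,-250,260]);go([440,185,230],76.6)
E
```

```text
0.6167 [ 361.04699934 -413.98644614  249.8235591 ] [ 3.14129169e+00 -3.79695338e-04  4.08423820e-01] [ 0.78105346  0.46142899  0.03172325  1.77977194 -0.01834712  0.90026059
 -0.34151577]
shift cm [ 14.68 -11.52  -1.02] turn 0
shift cm [ 31.03 -51.84   1.98] turn -53.2
```

Call:
arm_command:
  series: [40,15,-12,-1,-7,40,15,-12,-1,-14,40,15,-12,-1,-21,40,15,-12,-1,-28,40,17,-17,0,-35]

```text
clock: 1.03
eef_pos: [447.6, -226.3, 254.9]
tool_rot: [3.136, -0.001, 1.027]
force: [0.8, 0.1, -0.4]
width: 34.0
gripper_force: 0.0
```

```bash
python3 - <<'E'
from go import *
s=monitor.read_state();print(s['clock'],s['eef_pos'],s['tool_rot'],s['qpos'])
go([440,185,230],76.6)
E
```

```text
1.0333 [ 447.55540888 -226.27286274  254.87745228] [ 3.13597405e+00 -1.39745183e-03  1.02650557e+00] [ 0.53070752  0.38766449 -0.16293863  1.89581306  0.08049884  0.85858177
 -0.21694386]
shift cm [ 34.79 -21.96   2.41] turn -17.8
```

Call:
arm_command:
  series: [40,35,-22,0,-5,40,35,-22,0,-10,40,35,-22,0,-15,40,35,-22,0,-18,40,35,-22,0,-18]

```text
clock: 1.45
eef_pos: [441.3, -17.5, 253.8]
tool_rot: [3.141, -0.0, 1.336]
force: [0.8, -0.0, 0.2]
width: 34.1
gripper_force: 0.0
```

```bash
python3 - <<'E'
from go import *
go([435,186,200],76.6)
E
```

```text
shift cm [19.64 -5.35  5.38] turn -0.1
```

Call:
arm_command:
  series: [40,20,-5.5,1,0,40,20,-5.5,2,0,40,20,-5.5,4,0,40,20,-5.5,6,0,40,20,-5.5,7,0]

```text
clock: 1.87
eef_pos: [436.4, 178.0, 193.7]
tool_rot: [3.138, -0.003, 1.335]
force: [0.2, -1.0, -0.3]
width: 34.0
gripper_force: 0.0
```

```bash
python3 - <<'E'
from go import *
m,im,d=grab('wrist'); save('w1',im)
s=monitor.read_state();print(s['clock'],s['eef_pos'],s['tool_rot'])
P=pts(m,d,np.ones(d.shape,bool)); q=(P-C)@np.array([[np.cos(PSI),-np.sin(PSI),0],[np.sin(PSI),np.cos(PSI),0],[0,0,1]])
b=q[(q[:,0]<-95)&(q[:,0]>-150)&(abs(q[:,1])<35)&(q[:,2]>85)&(q[:,2]<112)]
print(len(b),b.mean(0) if len(b) else '',b.min(0),b.max(0))
for y in(-25,0,25):
  e=b[abs(b[:,1]-y)<8]; print(y,len(e),e.mean(0).round(1))
go(box(-125,0,77),76.6)
E
```

```text
1.9167 [433.0856356  185.11237954 189.5214332 ] [-3.13763685 -0.00504902  1.34389662]
1263 [-124.53269893    1.60892837  101.07314161] [-130.87954835  -34.99278665   95.7787053 ] [-118.83025363   34.99615986  104.43657732]
-25 264 [-124.7  -24.9  101. ]
0 283 [-1.245e+02  1.000e-01  1.011e+02]
25 313 [-124.5   25.3  101.1]
shift cm [ 0.08 -0.31 11.25] turn 0.4
```

View pics/w1.png

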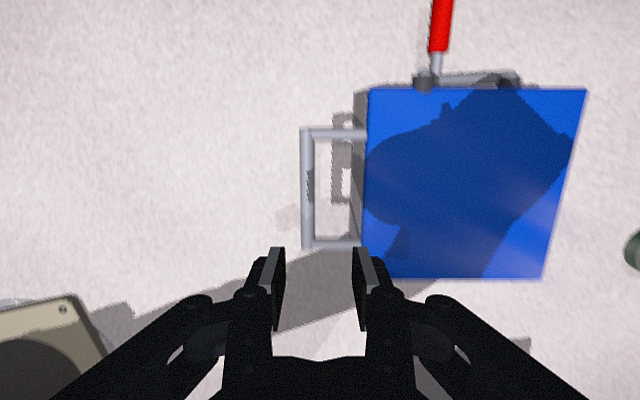

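The wrist view shows the bar at columns 300–314, rows 130–245, and the lid from (370,90) to (540,278). The red grip is at (440,25). The bar measures x=-124.5 with its top at z=101, which agrees with the text.

Call:
arm_command:
  series: [40,0,-0.3,3,0,40,0,-0.3,6,0,40,0,-0.3,7,0,40,0,-0.3,7,0,40,0,-0.3,7,0]

```text
clock: 2.33
eef_pos: [432.6, 175.4, 122.9]
tool_rot: [-3.141, 0.001, 1.334]
force: [0.3, 0.5, 0.6]
width: 33.9
gripper_force: 0.0
```

```bash
python3 - <<'E'
from go import *
go(box(-124.5,0,76),76.6)
E
```

```text
shift cm [ 1.09 -0.48  4.69] turn -0.2
```

Call:
arm_command:
  series: [40,1.1,-0.5,0,0,40,1.1,-0.5,1,0,40,1.1,-0.5,3,0,40,1.1,-0.5,4.7,0,40,1.1,-0.5,4.7,0]

```text
clock: 2.75
eef_pos: [430.2, 187.0, 75.4]
tool_rot: [-3.141, 0.001, 1.333]
force: [0.1, -0.0, 0.2]
width: 34.7
gripper_force: 0.0
```

```bash
python3 - <<'E'
from go import *
go(box(-124.5,0,76),76.6)
E
```

```text
shift cm [ 0.02  0.02 -0.06] turn -0.2
```

Call:
arm_command:
  series: [0,0,0,0,0,0,0,0,0,0,0,0,0,0,0,0,0,0,0,0,0,0,0,0,0]

```text
clock: 3.17
eef_pos: [430.4, 188.0, 77.4]
tool_rot: [3.141, -0.001, 1.334]
force: [-3.8, 0.7, 7.0]
width: 10.1
gripper_force: 58.8
```

Call:
arm_command:
  series: [0,0,0.1,-1.5,0,0,0,0.5,-3.8,0,0,0,1.1,-6,0,0,0,2.4,-9,0,0,0,3.9,-11.5,0]

```text
clock: 3.58
eef_pos: [466.6, 179.1, 192.8]
tool_rot: [-3.139, -0.0, 1.335]
force: [3.8, 1.5, -11.8]
width: 9.7
gripper_force: 58.2
```

```bash
cat > bar.py <<'E'
from go import *
s=monitor.read_state(); ex=box(1,0,0)-C
d=np.array(s['eef_pos'])-[430.2,187.0,75.4]; x=-124.5+d@ex; z=96+d[2]
print(s['clock'],'bar x',x.round(1),'z',z.round(1),'theta',(np.arctan2(z-90,80-x)-np.arctan2(6,205)).round(3),'rad',np.hypot(z-90,80-x).round(1),'lat',(d@(box(0,1,0)-C)).round(1),'F',np.round(s['force'],1),s['width'],s['gripper_force'],np.round(s['tool_rot'],3))
E
python3 bar.py
```

```text
3.5833 bar x -87.3 z 213.4 theta 0.606 rad 207.9 lat 0.7 F [  3.8   1.5 -11.8] 9.724741740287804 58.16035330295563 [-3.139 -0.     1.335]
```

Call:
arm_command:
  series: [0,0,1.3,-1.6,0,0,0,2.7,-3.1,0,0,0,4.3,-4.4,0,0,0,6.0,-5.5,0,0,0,6.0,-5.5,0]

```text
clock: 4.0
eef_pos: [526.1, 164.7, 250.7]
tool_rot: [-3.14, -0.001, 1.332]
force: [-13.6, -1.3, 22.3]
width: 9.7
gripper_force: 61.3
```

```bash
python3 bar.py
```

```text
4.0 bar x -26.1 z 271.3 theta 1.012 rad 210.1 lat 0.6 F [-13.6  -1.3  22.3] 9.749876763498584 61.29452347755432 [-3.140e+00 -1.000e-03  1.332e+00]
```

Call:
arm_command:
  series: [0,0,0.4,-0.5,0,0,0,0.9,-0.8,0,0,0,1.4,-1.0,0,0,0,1.7,-1.15,0,0,0,1.7,-1.15,0]

```text
clock: 4.42
eef_pos: [541.7, 160.9, 259.8]
tool_rot: [-3.139, -0.0, 1.334]
force: [-9.9, 0.3, 14.1]
width: 9.8
gripper_force: 60.5
```

```bash
python3 bar.py
```

```text
4.4167 bar x -10.0 z 280.4 theta 1.1 rad 210.6 lat 0.5 F [-9.9  0.3 14.1] 9.834148631443313 60.49325108528137 [-3.139 -0.     1.334]
```

Call:
arm_command:
  series: [0,0,0.3,-0.2,0,0,0,0.6,-0.4,0,0,0,0.8,-0.5,0,0,0,1.0,-0.55,0,0,0,1.0,-0.55,0]

```text
clock: 4.83
eef_pos: [552.9, 158.2, 265.5]
tool_rot: [3.141, -0.001, 1.334]
force: [-4.6, -0.9, 13.4]
width: 9.7
gripper_force: 59.7
```

```bash
cat > red.py <<'E'
from meas import *; from go import *
import sys
B=np.array([[np.cos(PSI),-np.sin(PSI),0],[np.sin(PSI),np.cos(PSI),0],[0,0,1]])
def red(n,nm=None):
    m,im,d=grab(n); b,r=masks(im)
    if n=='top': r[:, 500:]=False
    if n=='scene': r[250:]=False
    P=(pts(m,d,r)-C)@B; P=P[(abs(P[:,1]-138)<40)&(abs(P[:,0])<120)]
    print(n,len(P),'red box frame median',np.median(P,0).round(1) if len(P) else '')
    if nm: save(nm,im)
if __name__=='__main__':
    red('top'); red('scene',sys.argv[1] if len(sys.argv)>1 else None)
E
python3 bar.py; python3 red.py
```

```text
4.8333 bar x 1.6 z 286.1 theta 1.161 rad 211.2 lat 0.4 F [-4.6 -0.9 13.4] 9.745755469944454 59.70017910003662 [ 3.141e+00 -1.000e-03  1.334e+00]
top 0 red box frame median 
scene 194 red box frame median [ 43.4 136.2 149.2]
```

Call:
arm_command:
  series: [0,0,-0.2,0.1,0,0,0,-0.4,0.2,0,0,0,-0.6,0.3,0,0,0,-0.7,0.3,0,0,0,-0.7,0.3,0]

```text
clock: 5.35
eef_pos: [545.6, 160.0, 262.1]
tool_rot: [3.141, -0.001, 1.334]
force: [-5.3, -0.1, 10.7]
width: 9.9
gripper_force: 59.5
```

```bash
python3 bar.py; python3 red.py
```

```text
5.35 bar x -6.0 z 282.7 theta 1.122 rad 211.0 lat 0.5 F [-5.3 -0.1 10.7] 9.869849353863234 59.53244626522064 [ 3.141e+00 -1.000e-03  1.334e+00]
top 0 red box frame median 
scene 187 red box frame median [ 48.1 135.4 149. ]
```

Call:
arm_command:
  series: [35,0,0,0,0,35,0,0,0,0,35,0,0,0,0,35,0,0,0,0,35,0,0,0,0]

```text
clock: 5.87
eef_pos: [546.3, 159.3, 260.0]
tool_rot: [3.141, 0.0, 1.333]
force: [0.9, -0.1, -0.5]
width: 29.6
gripper_force: 0.0
```

Call:
arm_command:
  series: [35,0,0,-1,0,35,0,0,-3,0,35,0,0,-6,0,35,0,0,-9,0,35,0,0,-12,0]

```text
clock: 6.28
eef_pos: [546.0, 159.5, 382.1]
tool_rot: [3.141, -0.0, 1.334]
force: [0.9, 0.6, -0.9]
width: 30.3
gripper_force: 0.0
```

```bash
python3 bar.py; python3 red.py s2; python3 -c "
from go import *
print(monitor.read_state()['qpos'],monitor.read_state()['eef_pos'])"
```

```text
6.2833 bar x -5.5 z 402.7 theta 1.275 rad 324.2 lat 0.1 F [ 0.9  0.6 -0.9] 30.25850462580043 0.0 [ 3.141 -0.     1.334]
top 0 red box frame median 
scene 188 red box frame median [ 47.8 136.2 148.5]
[-0.09959821  0.39099214 -0.35240043  1.51005768  0.13989623  1.25436791
 -0.70675591] [548.61443819 160.86091671 386.11536485]
```

View pics/s2.png

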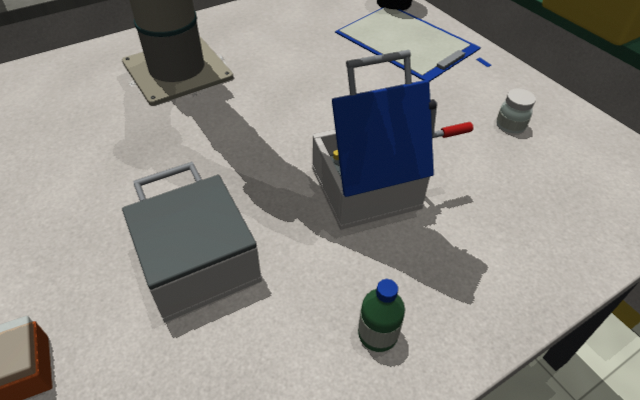

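The scene view shows the lid standing open on its own, with the bar at about (380,58). The stay is locked, with the red grip at (457,129); x≈42 after the surface offset. Next I go behind the grip.

```bash
python3 - <<'E'
from go import *
print(box(95,148,0)); go(box(95,148,250),76.6); go(box(95,148,127),76.6)
E
```

```text
[678.21239815 280.25477914   0.        ]
shift cm [14.57  9.67 13.79] turn -0.2
shift cm [14.5   9.56 26.09] turn -0.2
```

Call:
arm_command:
  series: [0,3,2,0,0,0,6,4,0,0,0,9,6,0,0,0,12,8,2,0,0,14.5,9.6,5,0]

```text
clock: 6.8
eef_pos: [676.0, 280.3, 332.7]
tool_rot: [3.136, -0.005, 1.334]
force: [0.1, -0.3, -0.1]
width: -0.2
gripper_force: 0.0
```

Call:
arm_command:
  series: [0,0,0,2,0,0,0,0,5,0,0,0,0,8,0,0,0,0,9,0,0,0,0,9,0]

```text
clock: 7.22
eef_pos: [671.4, 276.5, 236.8]
tool_rot: [-3.136, 0.005, 1.334]
force: [-0.9, -1.0, 0.8]
width: 0.2
gripper_force: 0.0
```

```bash
python3 red.py; python3 - <<'E'
from go import *
s=monitor.read_state();print(s['clock'],s['eef_pos'],s['tool_rot'],s['force'],s['width'])
go(box(90,148,127),76.6)
m,im,d=grab('wrist'); save('w2',im)
E
```

```text
top 114 red box frame median [ 40.5 123.5 150.1]
scene 194 red box frame median [ 47.9 136.4 148.6]
7.3167 [673.79270502 277.85233888 241.69396489] [ 3.14062723e+00 -9.50506165e-04  1.33355395e+00] [-0.28973384  0.09582906  1.12960133] -0.4168016817372791
shift cm [ 0.32 -0.14 11.47] turn -0.2
```

View pics/w2.png

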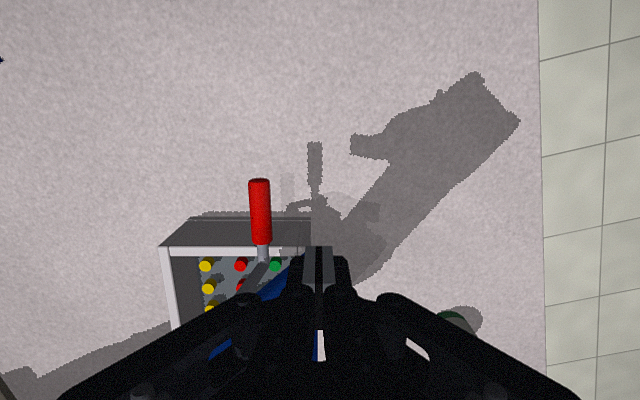

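The wrist view shows the red grip at (260,210), left of the closed fingers at (318,280), so the fingers are on its +x side. I lower there.

Call:
arm_command:
  series: [0,0.2,0,2,0,0,0.3,0,5,0,0,0.3,0,8,0,0,0.3,0,10.5,0,0,0.3,0,11.5,0]

```text
clock: 7.78
eef_pos: [673.3, 280.0, 124.1]
tool_rot: [-3.14, 0.001, 1.334]
force: [-1.0, -0.3, -0.5]
width: 0.1
gripper_force: 0.0
```

Call:
arm_command:
  series: [0,0,-0.5,0,0,0,0,-1,0,0,0,0,-1.5,0,0,0,0,-2,0,0,0,0,-2.3,0,0]

```text
clock: 8.2
eef_pos: [651.5, 287.1, 127.7]
tool_rot: [3.14, -0.002, 1.335]
force: [-0.6, -0.6, 0.1]
width: -0.1
gripper_force: 0.0
```

```bash
python3 red.py; python3 - <<'E'
from go import *
s=monitor.read_state();print(s['clock'],s['eef_pos'],s['tool_rot'],s['force'],s['width'])
go(box(20,148,127),76.6)
E
```

```text
top 88 red box frame median [ 40.6 120.5 150.3]
scene 124 red box frame median [ 47.1 126.1 148.9]
8.3 [651.273239   286.8738581  126.89490976] [ 3.14058080e+00 -1.19599546e-03  1.33482979e+00] [-0.57983815  0.18442849 -0.06620393] -0.06033118311669759
shift cm [-0.03 -4.73 -0.02] turn -0.1
```

Call:
arm_command:
  series: [0,0,-0.6,0,0,0,0,-1.2,0,0,0,0,-1.8,0,0,0,0,-2.4,0,0,0,0,-3,0,0]

```text
clock: 8.72
eef_pos: [621.3, 293.2, 125.3]
tool_rot: [-3.141, 0.0, 1.334]
force: [0.3, -0.2, -1.5]
width: -0.1
gripper_force: 0.7
```

Call:
arm_command:
  series: [0,0,-0.6,0,0,0,0,-1.2,0,0,0,0,-1.7,0,0,0,0,-1.7,0,0,0,0,-1.7,0,0]

```text
clock: 9.13
eef_pos: [605.1, 297.5, 125.5]
tool_rot: [-3.141, 0.0, 1.335]
force: [0.4, 0.2, 0.2]
width: -0.1
gripper_force: 0.0
```

```bash
python3 red.py s3; python3 - <<'E'
from go import *
s=monitor.read_state();print(s['clock'],s['eef_pos'],s['force'])
go(box(20,148,127),76.6)
E
```

```text
top 146 red box frame median [ -9.9 127.  138. ]
scene 110 red box frame median [ -4.5 127.6 134.5]
9.2333 [605.86173037 297.12027111 125.52033081] [-0.4252446  -0.10633503 -0.93078615]
shift cm [ 0.04 -0.07 -0.15] turn -0.2
```

View pics/s3.png

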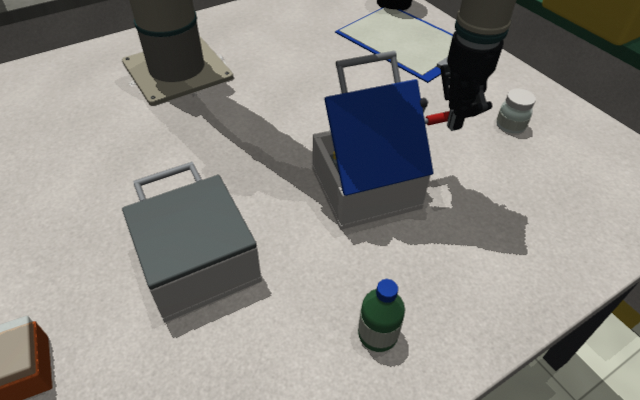

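The scene view shows the knee through and folding, with the grip at (438,119) and the lid sinking. I back off and wait.

Call:
arm_command:
  series: [0,0,1,0,0,0,0,3,0,0,0,0,5,0,0,0,0,6,-3,0,0,0,6,-6,0]

```text
clock: 9.65
eef_pos: [666.7, 279.3, 183.5]
tool_rot: [-3.14, 0.004, 1.33]
force: [0.8, -0.0, 1.0]
width: 0.1
gripper_force: 0.0
```

Call:
arm_command:
  series: [0,2,0,-3,0,0,4,0,-6,0,0,5,0,-9,0,0,5,0,-11,0,0,5,0,-11,0]

```text
clock: 10.07
eef_pos: [678.6, 333.7, 301.5]
tool_rot: [3.135, -0.008, 1.334]
force: [-0.1, 0.0, 1.0]
width: -0.5
gripper_force: 0.0
```

Call:
arm_command:
  series: [0,0,0,0,0,0,0,0,0,0,0,0,0,0,0,0,0,0,0,0,0,0,0,0,0]

```text
clock: 10.48
eef_pos: [675.7, 330.9, 294.2]
tool_rot: [-3.14, 0.001, 1.333]
force: [0.8, -0.8, -0.2]
width: 0.5
gripper_force: 0.0
```

Call:
arm_command:
  series: [0,0,0,0,0,0,0,0,0,0,0,0,0,0,0,0,0,0,0,0,0,0,0,0,0]

```text
clock: 10.9
eef_pos: [676.0, 331.6, 295.6]
tool_rot: [3.141, -0.0, 1.334]
force: [-0.2, 0.7, 0.0]
width: 0.0
gripper_force: 0.0
```

Call:
arm_command:
  series: [0,0,0,0,0,0,0,0,0,0,0,0,0,0,0,0,0,0,0,0,0,0,0,0,0]

```text
clock: 11.32
eef_pos: [675.9, 331.6, 295.5]
tool_rot: [3.142, -0.0, 1.334]
force: [-0.9, 0.4, 0.0]
width: 0.0
gripper_force: 0.0
```

```bash
python3 red.py s4; python3 - <<'E'
from meas import *
m,im,d=grab('scene'); b,_=masks(im); P=pts(m,d,big(b)); print('lid z pct',np.percentile(P[:,2],[5,50,95]).round(1))
s=monitor.read_state();print(s['clock'],s['eef_pos'],s['force'])
E
```

```text
top 198 red box frame median [-14.3 136.4  51.9]
scene 133 red box frame median [ -7.  139.6  50.7]
lid z pct [100.  101.8 103.5]
11.4667 [675.93776156 331.54614933 295.52810879] [-0.4981655   0.04709388 -0.38029735]
```

View pics/s4.png

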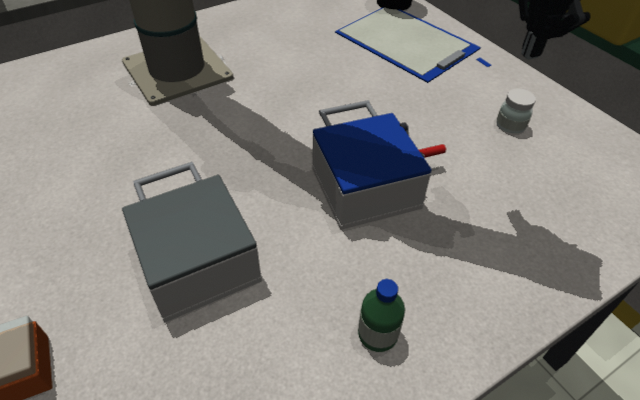

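The scene view shows the lid flat and shut around (370,150), with the red grip back at (433,152). The gripper is clear at (545,30).

```bash
python3 -c "
from h import *
print(workorder.finish_job())"
```

```text
the job is handed in; nothing more can be done
None
```

The lid was raised until the stay locked and stood open on its own; pushing the knee grip back folded the stay, the lid is now fully shut, the grey-lidded box was not touched, and I handed the job in at about 11.5 s.

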